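# Index the inspection slide and lock it with the ball-lock pin

### The job

Push the slide on the sloping stand by its post all the way to the stop on the robot's right, so that its hole lies over the hole in the deck. Then squeeze the two buttons of the ball-lock pin, draw it out of its parking bush, pass it fully home through both holes and let go, so that its balls spring out below and lock the slide there. Leave the plain round-knobbed pin in its bush and do not disturb the other things on the table.

Things in the scene. Friction and masses are not known exactly. Their poses are not given: they have to be found in the camera images.
- stand: Fixed stand 150 x 260 mm; its deck, a 12 mm plate, slopes 30 degrees, rising away from the robot. Origin on the table under the deck's middle (deck top 60 mm above it); z up, y to the deck's left end, x the way it rises. Two square bushes, 46 mm wide and 11 mm high, near the low edge, 58 mm left and right of the middle, hold the two pins; which is where varies.
- work_hole (a point): Centre of the 19 mm work hole at the deck's right (-y) end, at the level of the slide's top face, 11 mm out from the deck. z: the hole's axis, out of the deck, 30 degrees from vertical, leaning to the robot; x up the slope; y level, to the left. The slide's own 19 mm hole lies over it when the slide is at its stop. Open space below the deck.
- handle (a point): Grip point on the slide's upright black post, on its axis, 42 mm out from the slide's top face; axes as work_hole. Post 18 mm thick, 60 mm long, square to the deck, 62 mm left of the slide's middle; the hole is 62 mm right of it. Slide: steel plate 74 x 170 x 10 mm, top level with the bushes' tops, with a fixed round flange 69 mm wide, 13 mm high in its middle.
- carriage (a joint): Travel of the slide along the deck, level, along -y of work_hole (the robot's right), in m: it starts between 0 and 0.030; at 0.070 it is at its hard stop and its hole is in line with work_hole. About 3 N of friction; it stays where it is left.
- lock_pin: Ball-lock pin: 16 mm steel shank with tapered nose, round 40 x 8 mm shoulder, grey rectangular grip with wire ring. Origin: centre of the shoulder's underside; z from nose to grip, x up the slope, y across the buttons. Nose at z = -41 mm, grip's top at 59 mm, ring to 80 mm. About 0.15 kg. Starts home in its bush, locked by its balls. Home: shoulder rests on bush or slide.
- pin_grip (a point): Middle of the pin's grip, on its axis, 34 mm above the shoulder's underside, midway between the two dark ribbed buttons; axes as the pin. The buttons are on the +y and -y sides, 22 mm wide, 30 mm tall, 46 mm over their faces, 36 mm when pressed. The other two sides are plain, 30 mm apart. The cap above them is 32 mm wide.
- button_left (a joint): Left (+y) button of the ball-lock pin: 0 out, 0.005 m pressed. It moves the +y ball (8 mm, 29 mm below the shoulder's underside): out, the ball stands out to 13 mm from the axis and passes no hole; pressed, it is flush with the shank. When the pin is home the balls are just below the deck. Spring, 7 N when fully pressed.
- button_right (a joint): Right (-y) button of the ball-lock pin, the same for the -y ball: 0 out (ball out, locked), 0.005 m pressed (ball in). Spring, 7 N when fully pressed.
- plain_pin: Plain pin in the other bush: same shank and shoulder, but a round 36 mm grey knob, its top 46 mm above the shoulder's underside, and no buttons or balls. Origin and z axis as for the ball-lock pin. To be left alone.
- loupe: Bystander: black eye loupe, 39 mm across, 28 mm high, origin at its foot.
- tally_counter: Bystander: round hand counter, 44 x 54 x 27 mm, origin at its foot.
- sample_bottle: Bystander: small clear bottle with dark cap, 33 mm thick, 62 mm high, origin at its foot.

How it is judged (in metres and radians):
On the way, in this order (a step that is already met when the one before it is completed fails the run):
1. the slide is at its stop, the ball-lock pin still parked (value of joint carriage above 0.067 m and distance of lock_pin from where it was at the start of the episode below 0.012 m), for 0.2 s.
2. the ball-lock pin is drawn out of its bush with both buttons pressed (distance of lock_pin from where it was at the start of the episode above 0.045 m and value of joint each of button_left, button_right above 0.002 m), for 0.1 s.
3. the pin is fully home through slide and deck with its balls out (distance between lock_pin and work_hole below 0.004 m and angle between the z axis of lock_pin and the z axis of work_hole, either way round below 0.09 rad and value of joint each of button_left, button_right below 0.0015 m), for 0.2 s.
At the end, for the whole second after the job is handed in: Slide within 3 mm of its stop; ball-lock pin at rest in the work hole, shoulder within 4 mm of work_hole, axis within 5 degrees of the hole's, both buttons out to within 1.5 mm; plain pin still in its bush (moved under 10 mm) (all of step 3 and value of joint carriage above 0.067 m and linear speed of lock_pin below 0.01 m/s and distance of plain_pin from where it was at the start of the episode below 0.01 m); the robot touches nothing.
It fails at once if the plain pin is lifted or knocked (moved more than 20 mm) (distance of plain_pin from where it was at the start of the episode above 0.02 m).
It fails at once if a bystander is pushed away (moved more than 30 mm) (distance of any of loupe, tally_counter, sample_bottle from where it was at the start of the episode above 0.03 m).
It also fails if it takes over 48 s, if anything falls off the work surface, if the arm or the gripper's body presses on something with over 40 N, if the wrist force passes 120 N, or if a joint passes its speed limit or range.

### The arm

A 6-joint arm with a two-finger parallel gripper is mounted at the origin on the work surface; the furniture and walls round the work are solid. World frame = base frame: x ahead of the robot, y to its left, z up, the work surface at z = 0. Lengths are in m, angles in degrees, forces in N, time in s.
With the tool pointing down it reaches from about 0.325 to 0.75 m from the base axis. Payload 7.6 kg.
Tool frame: the origin (TCP) lies midway between the tips of the shut fingers; the grasp point (between the pads) lies 19 mm behind it (r.hold_point_z is the distance from the TCP to the grasp point, in m); z points along the fingers, y is the line along which they close (so a half turn about z gives the same grasp; the last joint's range is limited). The gripper opens to 85 mm and grips with 20 to 120 N. Pads are 22 mm wide; open, the fingers measure 114 mm over their backs; the gripper's body (76 mm by 85 mm) begins 54 mm behind the grasp point. The pads swing forward as they close: fully open they stand 13 mm farther back than shut.
Start: joints at [62.607, 2.991, 80.254, -0, 96.75, -4.028], TCP at [0.208, 0.482, 0.231] pointing down, gripper open.
Joint ranges: [-166.34, 166.34], [-52.06, 124.39], [6.96, 135.62], [-60.46, 240.46], [14.63, 156.25], [-167.68, 167.68]. Speed limits (degrees/s): [147.25, 147.25, 172.46, 180, 180, 180].

### API

Orientations are given as [roll, pitch, yaw] about the fixed x, y, z axes, in that order (R = Rz(yaw) Ry(pitch) Rx(roll)).
In Python, from bench import r gives the robot as it stands.
- The arm moves only by the shell command python3 nudge.py [OPENING], which reads ROWS from standard input. ROWS is a JSON object whose key "motion" holds a list of rows, 1 to 12 of them, each of 4 numbers: dx, dy, dz in normalised numbers (1 is 500 mm), then a turn about the tool's z in fractions of the full range, 1 being pi rad; each row is the pose to reach, as a shift and turn from the pose commanded when the command began, along the tool's axes at that moment; what a row does not reach only later rows make up. A row lasts 1/10 s, in which the tool goes at most 0.05 m and 8.59 degrees, less where a joint would pass 70% of its speed; a pose out of reach is approached as far as the arm can. OPENING is the finger opening in m, set as the command begins (- or left out keeps the last). The fingers move at their own pace and stop on an object; the grip force is fixed at half the most. Time passes only in rows, so rows that do not move let the fingers close. It prints the time, the measured TCP pose, the force, the opening and the grip force at its end. Shift and turn numbers lie between -1 and 1, and a call with a number outside is refused. Input that does not fit is refused with a message, and nothing moves.
- r.observe(): the state, without advancing time (a new reading comes with each control period).
- r.capture(name): name is "scene" or "top"; returns the picture (420x560x3 uint8, red, green, blue); there is no depth.
- r.camera_info(name): a dict with "fovy" (degrees; the focal length in pixels is half the picture's height over the tangent of half this angle, whatever the lens; pixels are square), "cx", "cy" (the principal point, pixels), "pose" (4x4, takes a point from camera to world coordinates). Camera axes: x right, y down, z forward; pixel columns grow to the right and rows downward; lengths in m; the calibration is good to about 2 mm. A picture is of the moment at which its call begins. camera_info takes no time and is no camera call.
- r.close_job(): hands the job in; it is judged then, once.
The state is a dict: "time_s": time; "qpos": joint angles; "qvel": joint speeds; "effort": joint torques, N m; "tcp_pos": TCP position; "orientation": TCP orientation; "ft_force": force on the tool from outside, world axes, zero at the start; "torque": the same for the moment, N m; "opening": finger opening in m; "gripper_force": force on a finger pad.
Only numpy, scipy, OpenCV 4.12 (cv2) and the standard library are available. Lean on these libraries where they do the work, as an engineer would, in place of code of your own. Each camera call takes 0.05 s, during which the arm holds its last target. There are 200 camera calls.

## Working session

There is one attempt and no reset: what is moved stays moved. The work goes in short steps, Python scripts to look and compute and a shell command to move; the robot and the scene stay as the last step left them, time stands still between calls to the robot, and variables do not carry over. Pictures are saved under pics/ and viewed, at most 10 in all, crops included, and the job is handed in when it is done.

```bash
ls; mkdir -p pics; python3 - <<'E'
from bench import r
import cv2
for n in ("scene","top"):
    im=r.capture(n); cv2.imwrite(f"pics/{n}0.png",im[:,:,::-1])
    c=r.camera_info(n); print(n,c)
s=r.observe(); print(s["time_s"],s["tcp_pos"],s["orientation"],s["opening"],r.hold_point_z)
E
```

```text
bench.py
nudge.py
pics
scene {'fovy': 42.66384802920689, 'cx': 277.26687956612074, 'cy': 208.74782227422858, 'pose': array([[ 0.66193497, -0.41210766,  0.62610652, -0.35688076],
       [-0.74927469, -0.38688726,  0.53749947, -0.67653821],
       [ 0.02072499, -0.82491547, -0.56487605,  0.83943596],
       [ 0.        ,  0.        ,  0.        ,  1.        ]])}
top {'fovy': 55.183924601311475, 'cx': 278.9103635806482, 'cy': 212.9380417267726, 'pose': array([[ 9.97077948e-03, -9.85687508e-01,  1.68287609e-01,
         3.24315597e-01],
       [-9.99950069e-01, -9.71655279e-03,  2.33408104e-03,
         2.43322430e-02],
       [-6.65499087e-04, -1.68302479e-01, -9.85735174e-01,
         9.38576579e-01],
       [ 0.00000000e+00,  0.00000000e+00,  0.00000000e+00,
         1.00000000e+00]])}
0.1 [0.20804504 0.4817416  0.23056171] [-1.79920931e+02 -6.54682204e-03  1.56638082e+02] 0.08550549999835899 0.0187
```

View pics/scene0.png

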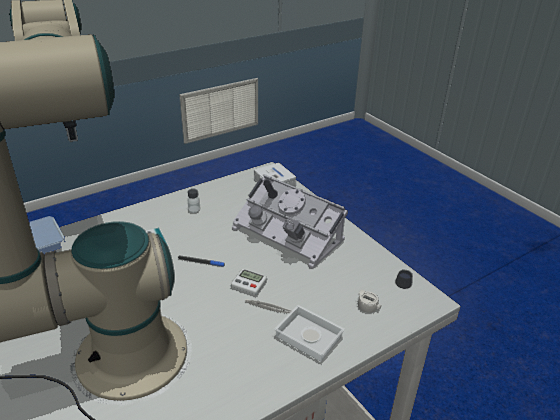

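View pics/top0.png

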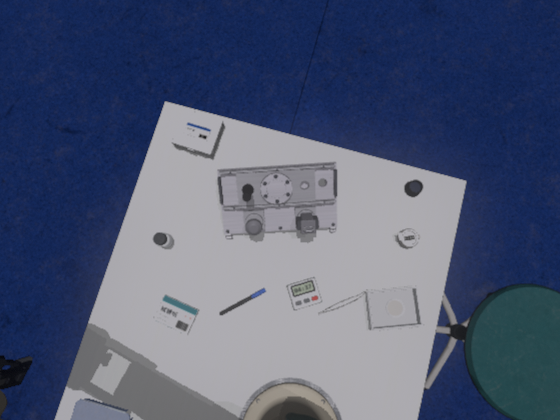

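The top view shows the stand around (278,200). The post is at (248,190), the plain knob at (254,226), the lock pin at (307,223), the slide hole near (304,185) and the work hole near (323,183). I'll zoom in on both views.

```bash
python3 - <<'E'
import cv2
a=cv2.imread("pics/top0.png")[150:250,205:355]; b=cv2.imread("pics/scene0.png")[155:275,225:355]
cv2.imwrite("pics/topc.png",cv2.resize(a,None,fx=5,fy=5,interpolation=cv2.INTER_CUBIC))
cv2.imwrite("pics/scenec.png",cv2.resize(b,None,fx=5,fy=5,interpolation=cv2.INTER_CUBIC))
E
```

```text
(no output)
```

View pics/topc.png

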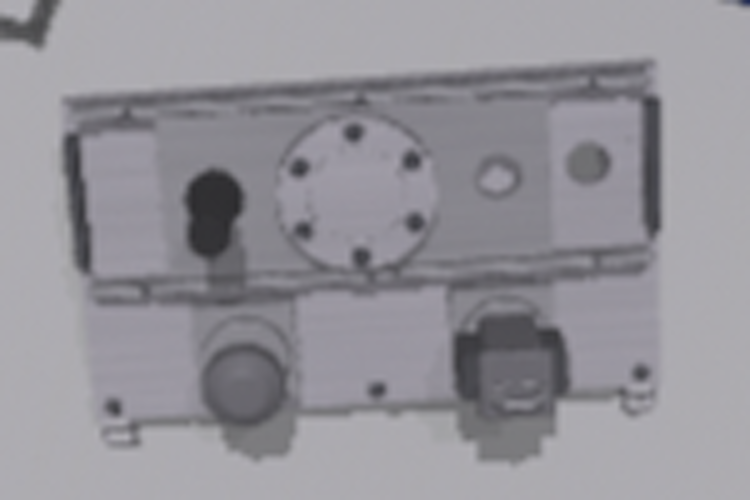

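View pics/scenec.png

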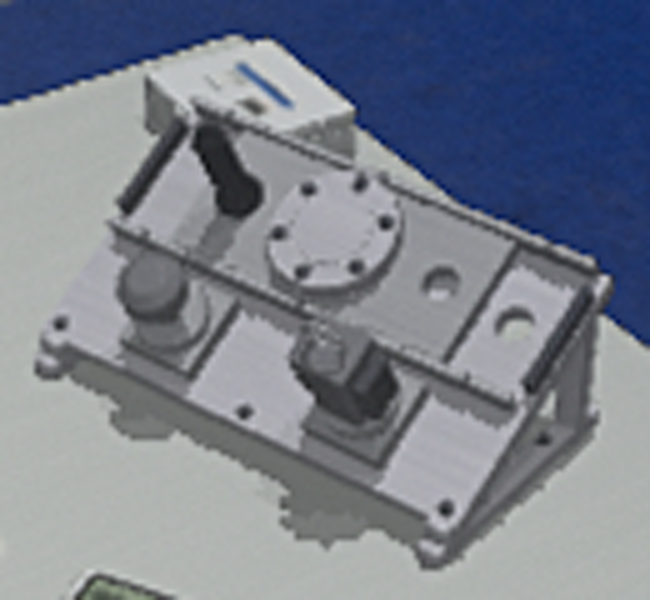

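The crops give these features, as crop pixels (top / scene):
- Work hole: (588,163) / (516,322)
- Slide hole: (498,178) / (441,284)
- Flange: (357,193) / (335,228)
- Post tip: (208,238) / (207,138)
- Plain knob: (244,384) in the top view
- Lock pin cap: (516,378) in the top view

Next I fit the stand model to them.

```bash
cat > h.py <<'E'
import numpy as np, cv2
from bench import r
from scipy.spatial.transform import Rotation as R
from scipy.optimize import least_squares
def K(n):
    c=r.camera_info(n); f=210/np.tan(np.radians(c["fovy"]/2)); return f,c["cx"],c["cy"],np.linalg.inv(c["pose"])
KK={n:K(n) for n in("top","scene")}
def proj(n,P):
    f,cx,cy,T=KK[n]; q=T[:3,:3]@P+T[:3,3]; return np.array([cx+f*q[0]/q[2],cy+f*q[1]/q[2]])
def frame(p):  # p: x,y,yaw
    Rs=R.from_euler('z',p[2]).as_matrix()@R.from_euler('y',-30,degrees=True).as_matrix()
    return Rs,np.array([p[0],p[1],.06])
def W(p,u,v,n):
    Rs,o=frame(p); return o+Rs@np.array([u,v,n])
E
cat > fit.py <<'E'
from h import *
off={"top":(205,150),"scene":(225,155)}
# p: x,y,yaw,us,vw,c,ub
def uvn(p,k):
    us,vw,c,ub=p[3:7]; m=vw+.07-c+.062
    return {"wh":(us,vw,0),"sh":(us,m-.062,.011),"fl":(us,m,.024),"po":(us,m+.062,.071),"kn":(ub,.058,.057),"cap":(ub,-.058,.070),"lr":(-.075,-.13,0)}[k]
obs=[("top","wh",588,163),("top","sh",498,178),("top","fl",357,193),("top","po",208,238),("top","kn",244,384),("top","cap",516,378),("top","lr",657,393),
("scene","wh",516,322),("scene","sh",441,284),("scene","fl",335,228),("scene","po",207,138),("scene","lr",440,515)]
px=lambda o:(np.array(o[2:])+.5)/5-.5+np.array(off[o[0]])
res=lambda p:np.concatenate([proj(o[0],W(p,*uvn(p,o[1])))-px(o) for o in obs])
s=least_squares(res,[.55,.03,0,.02,-.1,.02,-.04],loss="soft_l1",x_scale=[.1,.1,.1,.01,.01,.01,.01])
np.save("p.npy",s.x); print(np.round(s.x,4)); 
for o,e in zip(obs,s.fun.reshape(-1,2)):print(o[:2],np.round(e,2))
for k in("wh","po","cap"):print(k,np.round(W(s.x,*uvn(s.x,k)),4))
E
python3 fit.py
```

```text
[ 0.5047  0.0289  0.07    0.0327 -0.1004  0.0294 -0.0377]
('top', 'wh') [0.4  0.56]
('top', 'sh') [0.46 0.04]
('top', 'fl') [0.38 0.44]
('top', 'po') [ 0.32 -0.09]
('top', 'kn') [-1.   -0.09]
('top', 'cap') [-0.47  0.16]
('top', 'lr') [ 0.11 -1.1 ]
('scene', 'wh') [-0.45 -0.09]
('scene', 'sh') [-0.18 -0.64]
('scene', 'fl') [-0.59 -0.86]
('scene', 'po') [-0.02 -1.11]
('scene', 'lr') [2.05 2.17]
wh [ 0.54   -0.0693  0.0764]
po [0.493  0.0925 0.1378]
cap [ 0.4413 -0.0337  0.1018]
```

```bash
cat > to.py <<'E'
from h import *
import sys
p=np.load("p.npy")
def to(P,psi=None):
    s=r.observe(); t=np.array(s["tcp_pos"]); M=R.from_euler('xyz',s["orientation"],degrees=True).as_matrix()
    y=s["orientation"][2]; psi=180+np.degrees(p[2]) if psi is None else psi
    print("t",s["time_s"],"tcp",np.round(t,4),"yaw",round(y,2),"op",round(s["opening"],4),"gf",s["gripper_force"],"F",np.round(s["ft_force"],1))
    print("tool delta",np.round(M.T@(P-t),4),"turn",round(-((psi-y+180)%360-180),2))
E
python3 - <<'E'
from to import *
us,vw,c,ub=p[3:7]
G=W(p,us,vw+.07-c+.124,.053); print(G)
to(G+[0,0,-.021]); to(np.array([G[0],G[1],.23]))
E
```

```text
[0.50201763 0.09310954 0.1222522 ]
t 0.1 tcp [0.208  0.4817 0.2306] yaw 156.64 op 0.0855 gf 0.0 F [ 0.3 -0.1 -0.9]
tool delta [-0.424  -0.24    0.1296] turn -27.37
t 0.1 tcp [0.208  0.4817 0.2306] yaw 156.64 op 0.0855 gf 0.0 F [ 0.3 -0.1 -0.9]
tool delta [-0.424  -0.2402  0.0008] turn -27.37
```

The rows are not in the units I measure in: shifts go in shares of 500 mm and turns go in shares of pi rad. I convert before sending: -0.424 m / 0.5 = -0.848, -0.24 m / 0.5 = -0.48, -27.4 degrees / 180 = -0.1522.

```bash
echo '{"motion": [[-0.848,-0.48,0,-0.1522],[-0.848,-0.48,0,-0.1522],[-0.848,-0.48,0,-0.1522],[-0.848,-0.48,0,-0.1522],[-0.848,-0.48,0,-0.1522],[-0.848,-0.48,0,-0.1522],[-0.848,-0.48,0,-0.1522],[-0.848,-0.48,0,-0.1522],[-0.848,-0.48,0,-0.1522],[-0.848,-0.48,0,-0.1522],[-0.848,-0.48,0,-0.1522],[-0.848,-0.48,0,-0.1522]]}' | python3 nudge.py 0.085
python3 - <<'E'
from to import *
us,vw,c,ub=p[3:7]
G=W(p,us,vw+.07-c+.124,.053)
to(G+[0,0,-.021])
E
```

```text
time_s: 1.3
tcp_pos: [0.5024, 0.0926, 0.2305]
orientation: [180.0, -0.1, -176.1]
ft_force: [-0.5, 0.2, -0.4]
opening: 0.0849
gripper_force: 0.0
t 1.3 tcp [0.5024 0.0926 0.2305] yaw -176.1 op 0.0849 gf 0.0 F [-0.5  0.2 -0.4]
tool delta [1.000e-04 5.000e-04 1.293e-01] turn -0.12
```

```bash
echo '{"motion": [[0,0,0.08,0],[0,0,0.16,0],[0,0,0.23,0],[0,0,0.258,0],[0,0,0.258,0]]}' | python3 nudge.py
echo '{"motion": [[0,0,0,0],[0,0,0,0],[0,0,0,0],[0,0,0,0],[0,0,0,0],[0,0,0,0]]}' | python3 nudge.py 0.0
python3 - <<'E'
from to import *
us,vw,c,ub=p[3:7]
to(W(p,us,vw+.07-c+.124,.053)+[0,0,-.021]); to(W(p,us,vw+.124,.053)+[0,0,-.021])
print(r.observe()["torque"])
E
```

```text
time_s: 1.8
tcp_pos: [0.5007, 0.0944, 0.1007]
orientation: [180.0, -0.2, -175.9]
ft_force: [0.3, 0.5, 1.2]
opening: 0.0852
gripper_force: 0.0
time_s: 2.4
tcp_pos: [0.5027, 0.0937, 0.1033]
orientation: [180.0, 0.1, -176.0]
ft_force: [-1.7, 1.2, 5.4]
opening: 0.0169
gripper_force: 58.7
t 2.4 tcp [0.5027 0.0937 0.1033] yaw -175.96 op 0.0169 gf 58.71214966289699 F [-1.7  1.2  5.4]
tool delta [ 0.0007 -0.0006  0.0021] turn 0.03
t 2.4 tcp [0.5027 0.0937 0.1033] yaw -175.96 op 0.0169 gf 58.71214966289699 F [-1.7  1.2  5.4]
tool delta [ 0.0007 -0.0412  0.002 ] turn 0.03
[0.32269663 0.29375945 0.02976824]
```

In the tool's units: -0.036 m / 0.5 = -0.072, -0.032 m / 0.5 = -0.064.

```bash
echo '{"motion": [[0,-0.02,0,0],[0,-0.044,0,0],[0,-0.064,0,0],[0,-0.072,0,0],[0,-0.072,0,0]]}' | python3 nudge.py
echo '{"motion": [[0,-0.004,0,0],[0,-0.008,0,0],[0,-0.008,0,0]]}' | python3 nudge.py
```

```text
time_s: 2.9
tcp_pos: [0.5054, 0.0571, 0.1033]
orientation: [-180.0, 0.1, -176.0]
ft_force: [-0.5, -0.9, 5.2]
opening: 0.0169
gripper_force: 58.8
time_s: 3.2
tcp_pos: [0.5056, 0.0548, 0.1033]
orientation: [179.8, 0.1, -175.9]
ft_force: [-0.6, 6.1, 5.5]
opening: 0.0164
gripper_force: 59.0
```

In the tool's units: -0.004 m / 0.5 = -0.008, -0.002 m / 0.5 = -0.004.

```bash
echo '{"motion": [[0,-0.004,0,0],[0,-0.008,0,0],[0,-0.008,0,0]]}' | python3 nudge.py
python3 - <<'E'
from to import *
import cv2
im=r.capture("top"); cv2.imwrite("pics/t1.png",im[:,:,::-1])
s=[r.observe()["tcp_pos"]]; print(s)
us,vw,c,ub=p[3:7]
to(W(p,us,vw+.124,.053)+[0,0,-.021])
E
```

```text
time_s: 3.5
tcp_pos: [0.5056, 0.0547, 0.1034]
orientation: [179.4, 0.1, -175.8]
ft_force: [-1.6, 24.6, 5.6]
opening: 0.0161
gripper_force: 60.3
[array([0.50555766, 0.0546954 , 0.10335613])]
t 3.55 tcp [0.5056 0.0547 0.1034] yaw -175.8 op 0.0168 gf 60.229983071330935 F [-1.9 25.   5.5]
tool delta [ 0.0009 -0.0021  0.0021] turn 0.19
```

In the tool's units: 0.004 m / 0.5 = 0.008, 0.002 m / 0.5 = 0.004.

```bash
echo '{"motion": [[0,0.004,0,0],[0,0.008,0,0],[0,0.008,0,0]]}' | python3 nudge.py
echo '{"motion": [[0,0,0,0],[0,0,0,0],[0,0,0,0],[0,0,0,0]]}' | python3 nudge.py 0.06
echo '{"motion": [[0,0,-0.06,0],[0,0,-0.14,0],[0,0,-0.22,0],[0,0,-0.254,0],[0,0,-0.254,0]]}' | python3 nudge.py 0.085
python3 - <<'E'
from to import *
im=r.capture("scene"); cv2.imwrite("pics/s2.png",im[:,:,::-1])
us,vw,c,ub=p[3:7]
G=W(p,ub,-.058,.045); to(G+[0,0,.1]);to(G+[0,0,-.023]); print(G)
E
```

```text
time_s: 3.85
tcp_pos: [0.5056, 0.0548, 0.1033]
orientation: [179.9, 0.1, -175.9]
ft_force: [-0.8, 6.2, 5.5]
opening: 0.0161
gripper_force: 59.4
time_s: 4.25
tcp_pos: [0.5049, 0.0534, 0.102]
orientation: [-180.0, -0.0, -176.0]
ft_force: [0.4, 0.2, 0.6]
opening: 0.0599
gripper_force: 0.0
time_s: 4.75
tcp_pos: [0.5062, 0.0535, 0.2326]
orientation: [-180.0, 0.3, -176.0]
ft_force: [1.4, -0.1, -0.3]
opening: 0.0848
gripper_force: 0.0
t 4.8 tcp [0.5055 0.0535 0.23  ] yaw -175.98 op 0.0851 gf 0.0 F [-0.9  0.3 -0.7]
tool delta [ 0.0577 -0.0825  0.0497] turn 0.01
t 4.8 tcp [0.5055 0.0535 0.23  ] yaw -175.98 op 0.0851 gf 0.0 F [-0.9  0.3 -0.7]
tool delta [ 0.058  -0.0824  0.1727] turn 0.01
[ 0.453757   -0.03279634  0.08013476]
```

In the tool's units: -0.082 m / 0.5 = -0.164, 0.058 m / 0.5 = 0.116.

```bash
echo '{"motion": [[0.04,-0.06,0,0],[0.1,-0.14,0.04,0],[0.116,-0.164,0.1,0],[0.116,-0.164,0.1,0],[0.116,-0.164,0.1,0]]}' | python3 nudge.py
python3 - <<'E'
from to import *
us,vw,c,ub=p[3:7]
im=r.capture("scene"); cv2.imwrite("pics/s3.png",cv2.resize(np.ascontiguousarray(im[120:290,210:370,::-1]),None,fx=3.5,fy=3.5,interpolation=cv2.INTER_CUBIC))
G=W(p,ub,-.058,.045); to(G+[0,0,-.019])
E
```

```text
time_s: 5.3
tcp_pos: [0.4525, -0.0321, 0.1782]
orientation: [179.9, -0.1, -176.0]
ft_force: [-0.4, 0.0, 1.0]
opening: 0.0848
gripper_force: 0.0
t 5.35 tcp [ 0.4533 -0.0318  0.1795] yaw -175.96 op 0.0847 gf 0.0 F [-0.1 -0.8  0.9]
tool delta [-0.0004 -0.0011  0.1183] turn 0.03
```

View pics/s3.png

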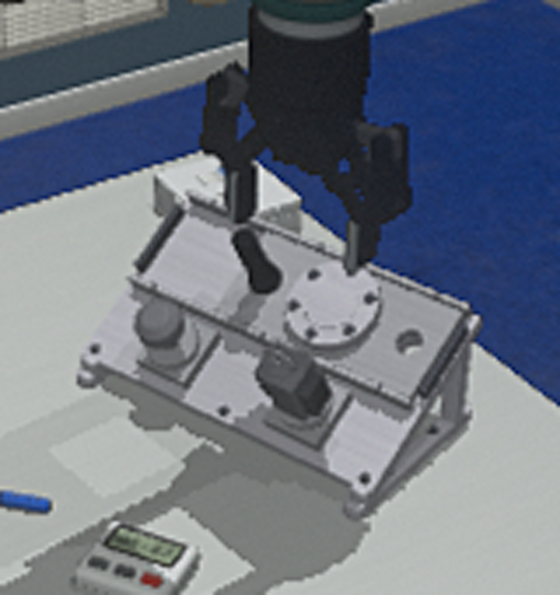

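The slide is against its right stop, and the holes are in line at crop (410,342). The open fingers hover above the lock pin at (295,385), so I descend.

In the tool's units: 0.117 m / 0.5 = 0.234, 0.105 m / 0.5 = 0.21.

```bash
echo '{"motion": [[0,0,0.08,0],[0,0,0.16,0],[0,0,0.21,0],[0,0,0.234,0],[0,0,0.234,0],[0,0,0.234,0]]}' | python3 nudge.py
echo '{"motion": [[0,0,0,0],[0,0,0,0],[0,0,0,0],[0,0,0,0],[0,0,0,0],[0,0,0,0]]}' | python3 nudge.py 0.0
python3 - <<'E'
from to import *
us,vw,c,ub=p[3:7]
G=W(p,ub,-.058,.045); to(G+[0,0,-.019]); print(r.observe()["torque"])
im=r.capture("scene"); cv2.imwrite("pics/s4.png",cv2.resize(np.ascontiguousarray(im[120:290,210:370,::-1]),None,fx=3.5,fy=3.5,interpolation=cv2.INTER_CUBIC))
E
```

```text
time_s: 5.95
tcp_pos: [0.4543, -0.032, 0.064]
orientation: [-180.0, 0.1, -175.9]
ft_force: [-0.2, -0.0, 1.0]
opening: 0.0848
gripper_force: 0.0
time_s: 6.55
tcp_pos: [0.4534, -0.0324, 0.0645]
orientation: [-180.0, 0.1, -176.0]
ft_force: [-7.7, -0.5, 14.1]
opening: 0.0318
gripper_force: 61.1
t 6.55 tcp [ 0.4534 -0.0324  0.0645] yaw -175.97 op 0.0318 gf 61.066739559173584 F [-7.7 -0.5 14.1]
tool delta [-0.0003 -0.0004  0.0034] turn 0.02
[0.16300399 1.28088579 0.04095989]
```

View pics/s4.png

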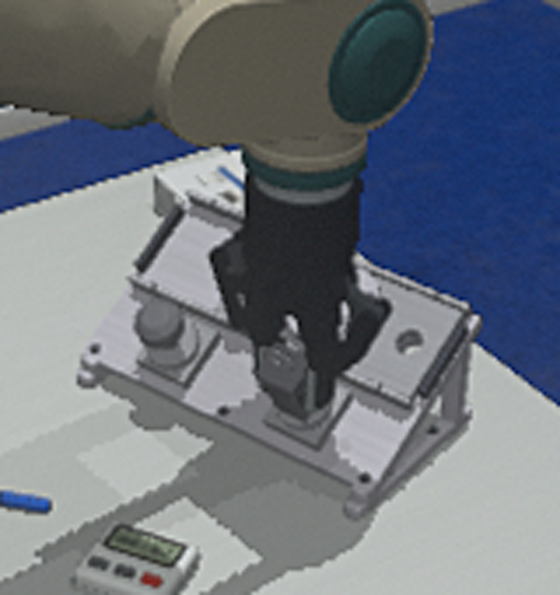

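The fingers hold the lock pin at its buttons. The reaction of 14 N lies along the pin axis, from the pads swinging forward against a bush-held pin. I try drawing it a little along the axis and watch the force.

In the tool's units: -0.0087 m / 0.5 = -0.0174, 0.005 m / 0.5 = 0.01.

```bash
echo '{"motion": [[0.005,0,-0.0086,0],[0.01,0,-0.0174,0],[0.01,0,-0.0174,0],[0.01,0,-0.0174,0]]}' | python3 nudge.py

```

```text
time_s: 7.0
tcp_pos: [0.448, -0.0326, 0.071]
orientation: [180.0, 0.0, -176.0]
ft_force: [0.1, 0.0, 0.1]
opening: 0.0313
gripper_force: 60.7
```

In the tool's units: -0.0476 m / 0.5 = -0.0952, -0.0433 m / 0.5 = -0.0866.

```bash
echo '{"motion": [[0.01,0,-0.0174,0],[0.02,0,-0.0346,0],[0.03,0,-0.052,0],[0.04,0,-0.0692,0],[0.05,0,-0.0866,0],[0.055,0,-0.0952,0],[0.055,0,-0.0952,0],[0.055,0,-0.0952,0]]}' | python3 nudge.py
python3 - <<'E'
from to import *
us,vw,c,ub=p[3:7]
to(W(p,us,vw+.002,.045+.08))
a=r.capture("scene"); b=r.capture("top"); cv2.imwrite("pics/s5f.png",a[:,:,::-1]);cv2.imwrite("pics/t5f.png",b[:,:,::-1])
f=lambda im,x,y:cv2.resize(np.ascontiguousarray(im[y:y+130,x:x+130,::-1]),(400,400),interpolation=cv2.INTER_CUBIC)
cv2.imwrite("pics/st5.png",np.hstack([f(a,225,140),f(b,215,130)]))
E
```

```text
time_s: 7.8
tcp_pos: [0.4205, -0.0346, 0.1185]
orientation: [180.0, -0.0, -176.0]
ft_force: [0.6, -0.6, -0.7]
opening: 0.0318
gripper_force: 60.5
t 7.8 tcp [ 0.4205 -0.0346  0.1185] yaw -175.97 op 0.0318 gf 60.475776200182736 F [ 0.6 -0.6 -0.7]
tool delta [-0.0543 -0.041  -0.0661] turn 0.02
```

View pics/st5.png

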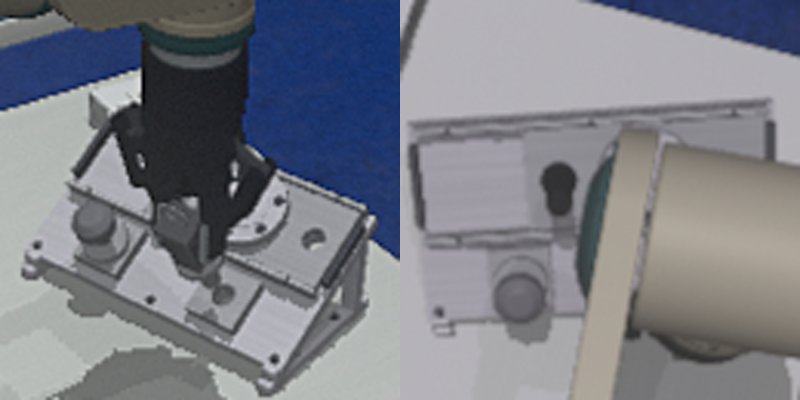

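The pin is out. The empty bush hole shows at left crop (223,292), the work hole at (316,238), and the nose is near (212,275). I zoom in on both holes to get the u offset.

```bash
python3 - <<'E'
import cv2
a=cv2.imread("pics/s5f.png")[205:247,282:338]
cv2.imwrite("pics/z.png",cv2.convertScaleAbs(cv2.resize(a,None,fx=14,fy=14,interpolation=cv2.INTER_CUBIC),alpha=1.4))
E
```

```text
(no output)
```

View pics/z.png

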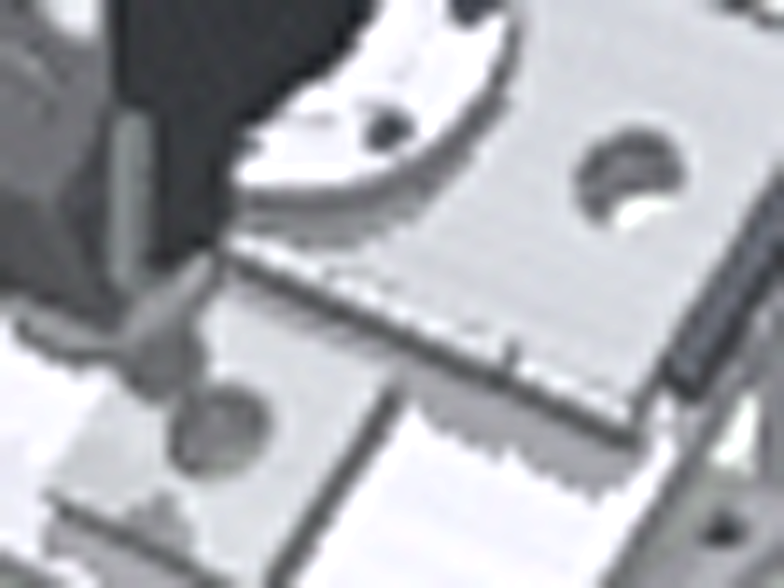

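```bash
cat > bp.py <<'E'
from to import *
Rs,o=frame(p)
def bp(n,px,h=.011):
    f,cx,cy,T=KK[n]; C=np.linalg.inv(T); d=C[:3,:3]@np.array([(px[0]-cx)/f,(px[1]-cy)/f,1])
    c=Rs.T@(C[:3,3]-o); e=Rs.T@d; return (c+e*(h-c[2])/e[2])[:2]
E
python3 - <<'E'
from bp import *
q=lambda x,y:((x+.5)/14-.5+282,(y+.5)/14-.5+205)
t=lambda x,y:((x+.5)/5-.5+205,(y+.5)/5-.5+150)
a=bp("scene",q(632,178)); b=bp("scene",q(219,430)); print(a,b,a-b)
print("top sh",bp("top",t(498,178)),"top wh",bp("top",t(588,163),0),"scene wh,sh",bp("scene",(516.5/5-.5+225,322.5/5-.5+155),0),bp("scene",(441.5/5-.5+225,284.5/5-.5+155)))
print(p[3:])
s=r.observe(); P=np.array(s["tcp_pos"]); print("tcp in stand",Rs.T@(P-o)); 
for P in([.4534,-.0324,.0645],[.5056,.0548,.1033]):print(Rs.T@(np.array(P)-o))
E
```

```text
[ 0.03179606 -0.10178408] [-0.04182427 -0.06103844] [ 0.07362033 -0.04074564]
top sh [ 0.03286477 -0.05878675] top wh [ 0.03403662 -0.09956017] scene wh,sh [ 0.03297755 -0.10158155] [ 0.0313443  -0.06117929]
[ 0.0327057  -0.10042004  0.02935831 -0.03767276]
tcp in stand [-0.04760818 -0.05737749  0.09460208]
[-0.04577454 -0.05757965  0.0316241 ]
[0.02400369 0.02575536 0.03614   ]
```

Both sources give dv ≈ -0.041 m, and du is 0.070 to 0.074 m. I'll hover the nose about 8 mm above the hole and check it visually.

In the tool's units: -0.0702 m / 0.5 = -0.1404, -0.0632 m / 0.5 = -0.1264.

```bash
echo '{"motion": [[-0.03,-0.02,-0.0174,0],[-0.06,-0.04,-0.0346,0],[-0.09,-0.06,-0.052,0],[-0.1264,-0.082,-0.073,0],[-0.1334,-0.082,-0.061,0],[-0.1404,-0.082,-0.0488,0],[-0.1404,-0.082,-0.0488,0],[-0.1404,-0.082,-0.0488,0]]}' | python3 nudge.py
python3 - <<'E'
from bp import *
s=r.observe(); print("tcp in stand",Rs.T@(s["tcp_pos"]-o),s["ft_force"])
a=r.capture("scene"); b=r.capture("top"); cv2.imwrite("pics/s6f.png",a[:,:,::-1]);cv2.imwrite("pics/t6f.png",b[:,:,::-1])
f=lambda im,x,y:cv2.convertScaleAbs(cv2.resize(np.ascontiguousarray(im[y:y+50,x:x+50,::-1]),(400,400),interpolation=cv2.INTER_CUBIC),alpha=1.4)
cv2.imwrite("pics/st6.png",np.hstack([f(a,298,180),f(b,295,155)]))
E
```

```text
time_s: 8.7
tcp_pos: [0.4925, -0.07, 0.1419]
orientation: [180.0, -0.1, -175.9]
ft_force: [0.6, 0.2, -1.5]
opening: 0.032
gripper_force: 60.5
tcp in stand [ 0.02445791 -0.09781765  0.08042962] [ 0.56151065  0.1700451  -1.46690526]
```

View pics/st6.png

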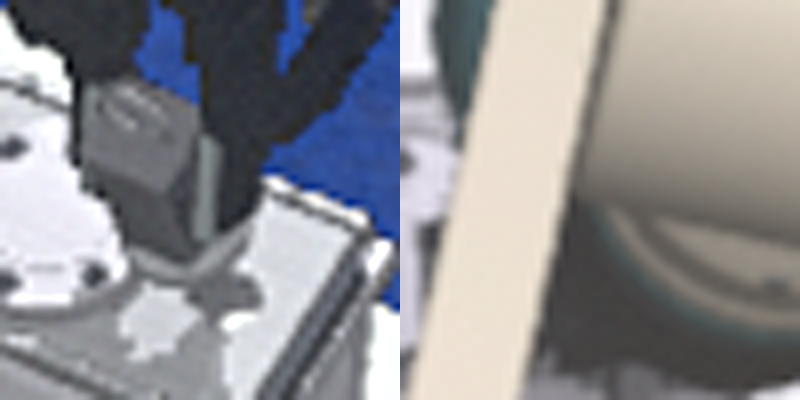

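```bash
python3 - <<'E'
from bp import *
def show(u,v,n,rad):
    th=np.linspace(0,2*np.pi,180); q=np.array([proj("scene",W(p,u+rad*np.cos(t),v+rad*np.sin(t),n)) for t in th])
    q=(q-[298,180]+.5)*8; return q[:,0].min().round(),q[:,0].max().round(),q[:,1].min().round(),q[:,1].max().round()
for n in(.056,.060,.064):
  for du in(-.004,0,.004):
    print(n,du,"shoulder under",show(.0318+du,-.1018,n,.02),"upper",show(.0318+du,-.1018,n+.008,.02),"nose",show(.0318+du,-.1018,n-.041,.006))
print("hole",show(.0318,-.1018,.011,.0095))
E
```

```text
0.056 -0.004 shoulder under (np.float64(128.0), np.float64(261.0), np.float64(181.0), np.float64(299.0)) upper (np.float64(122.0), np.float64(255.0), np.float64(167.0), np.float64(285.0)) nose (np.float64(205.0), np.float64(243.0), np.float64(289.0), np.float64(324.0))
0.056 0 shoulder under (np.float64(135.0), np.float64(268.0), np.float64(170.0), np.float64(288.0)) upper (np.float64(129.0), np.float64(262.0), np.float64(157.0), np.float64(274.0)) nose (np.float64(211.0), np.float64(250.0), np.float64(278.0), np.float64(313.0))
0.056 0.004 shoulder under (np.float64(142.0), np.float64(275.0), np.float64(160.0), np.float64(277.0)) upper (np.float64(136.0), np.float64(269.0), np.float64(146.0), np.float64(264.0)) nose (np.float64(218.0), np.float64(257.0), np.float64(268.0), np.float64(302.0))
0.06 -0.004 shoulder under (np.float64(125.0), np.float64(258.0), np.float64(174.0), np.float64(292.0)) upper (np.float64(119.0), np.float64(253.0), np.float64(160.0), np.float64(279.0)) nose (np.float64(202.0), np.float64(241.0), np.float64(282.0), np.float64(317.0))
0.06 0 shoulder under (np.f
[... 690 characters left out ...]
)) nose (np.float64(199.0), np.float64(238.0), np.float64(276.0), np.float64(311.0))
0.064 0 shoulder under (np.float64(129.0), np.float64(262.0), np.float64(157.0), np.float64(274.0)) upper (np.float64(123.0), np.float64(257.0), np.float64(143.0), np.float64(261.0)) nose (np.float64(206.0), np.float64(245.0), np.float64(266.0), np.float64(300.0))
0.064 0.004 shoulder under (np.float64(136.0), np.float64(269.0), np.float64(146.0), np.float64(264.0)) upper (np.float64(130.0), np.float64(264.0), np.float64(132.0), np.float64(250.0)) nose (np.float64(212.0), np.float64(251.0), np.float64(255.0), np.float64(290.0))
hole (np.float64(203.0), np.float64(264.0), np.float64(275.0), np.float64(329.0))
```

The picture shows the pin above the hole. The shoulder's lower edge at about (185,283) and its extremes match the model with u error ≈ -1 mm. Next: start the insertion gently.

In the tool's units: 0.0099 m / 0.5 = 0.0198, -0.0069 m / 0.5 = -0.0138.

```bash
echo '{"motion": [[-0.004,0,0.006,0],[-0.009,0,0.013,0],[-0.0138,0,0.0198,0],[-0.0138,0,0.0198,0]]}' | python3 nudge.py
echo '{"motion": [[-0.004,0,0.007,0],[-0.008,0,0.0138,0],[-0.008,0,0.0138,0]]}' | python3 nudge.py
```

```text
time_s: 9.2
tcp_pos: [0.5003, -0.0699, 0.1323]
orientation: [180.0, -0.1, -176.0]
ft_force: [-0.4, 0.5, -1.6]
opening: 0.0318
gripper_force: 60.5
time_s: 9.5
tcp_pos: [0.5046, -0.0697, 0.1257]
orientation: [180.0, 0.0, -176.0]
ft_force: [1.1, 0.4, -1.1]
opening: 0.032
gripper_force: 60.5
```

In the tool's units: 0.013 m / 0.5 = 0.026, 0.0087 m / 0.5 = 0.0174.

```bash
echo '{"motion": [[-0.005,0,0.0086,0],[-0.01,0,0.0174,0],[-0.015,0,0.026,0],[-0.015,0,0.026,0]]}' | python3 nudge.py
echo '{"motion": [[-0.005,0,0.0086,0],[-0.01,0,0.0174,0],[-0.01,0,0.0174,0]]}' | python3 nudge.py
python3 -c "
from bp import *
s=r.observe(); print(Rs.T@(s['tcp_pos']-o))"
```

```text
time_s: 9.9
tcp_pos: [0.5122, -0.0691, 0.1126]
orientation: [180.0, 0.0, -176.0]
ft_force: [1.9, 0.0, -1.0]
opening: 0.0313
gripper_force: 60.4
time_s: 10.2
tcp_pos: [0.5172, -0.0688, 0.104]
orientation: [180.0, 0.0, -176.0]
ft_force: [2.3, 0.4, -1.7]
opening: 0.0315
gripper_force: 60.4
[ 0.0268416  -0.0983487   0.03529574]
```

In the tool's units: 0.0035 m / 0.5 = 0.007, -0.002 m / 0.5 = -0.004.

```bash
echo '{"motion": [[-0.002,0,0.0034,0],[-0.004,0,0.007,0],[-0.004,0,0.007,0]]}' | python3 nudge.py
echo '{"motion": [[-0.002,0,0.0034,0],[-0.003,0,0.0052,0],[-0.003,0,0.0052,0]]}' | python3 nudge.py
python3 -c "
from bp import *
s=r.observe(); print(Rs.T@(s['tcp_pos']-o))"
```

```text
time_s: 10.5
tcp_pos: [0.5189, -0.0687, 0.101]
orientation: [180.0, 0.0, -176.0]
ft_force: [1.9, 1.0, -1.0]
opening: 0.0313
gripper_force: 60.5
time_s: 10.8
tcp_pos: [0.5193, -0.0688, 0.1008]
orientation: [-180.0, -0.1, -176.0]
ft_force: [-13.9, 1.0, 19.3]
opening: 0.0317
gripper_force: 66.0
[ 0.02709669 -0.09847455  0.03144247]
```

The pin is seated: the reaction rises along the axis, and the TCP height matches the parked value (0.0314 vs 0.0316 m). Release.

The rows are not in the units I measure in: shifts go in shares of 500 mm and turns go in shares of pi rad. I convert before sending: 0.15 m / 0.5 = 0.3, -0.05 m / 0.5 = -0.1.

```bash
echo '{"motion": [[0,0,0,0],[0,0,0,0],[0,0,0,0],[0,0,0,0]]}' | python3 nudge.py 0.062
echo '{"motion": [[0,0,-0.04,0],[0,0,-0.1,0],[0,0,-0.18,0],[0,0,-0.26,0],[0.1,0.08,-0.26,0],[0.2,0.16,-0.26,0],[0.3,0.24,-0.26,0],[0.3,0.24,-0.26,0]]}' | python3 nudge.py
python3 - <<'E'
from bp import *
a=r.capture("scene"); b=r.capture("top"); s=r.observe(); print(s["time_s"],s["tcp_pos"],s["ft_force"])
f=lambda im,x,y:cv2.convertScaleAbs(cv2.resize(np.ascontiguousarray(im[y:y+130,x:x+130,::-1]),(400,400),interpolation=cv2.INTER_CUBIC),alpha=1.2)
cv2.imwrite("pics/end.png",np.hstack([f(a,225,150),f(b,215,130)]))
E
```

```text
time_s: 11.2
tcp_pos: [0.5202, -0.0686, 0.0981]
orientation: [180.0, -0.0, -176.0]
ft_force: [-1.1, 0.2, -0.2]
opening: 0.0618
gripper_force: 0.0
time_s: 12.0
tcp_pos: [0.3604, 0.0414, 0.2282]
orientation: [180.0, 0.0, -176.0]
ft_force: [0.0, 0.5, 0.9]
opening: 0.062
gripper_force: 0.0
12.1 [0.35989404 0.04231503 0.22891798] [ 0.17896288 -0.69382028 -0.06505122]
```

View pics/end.png

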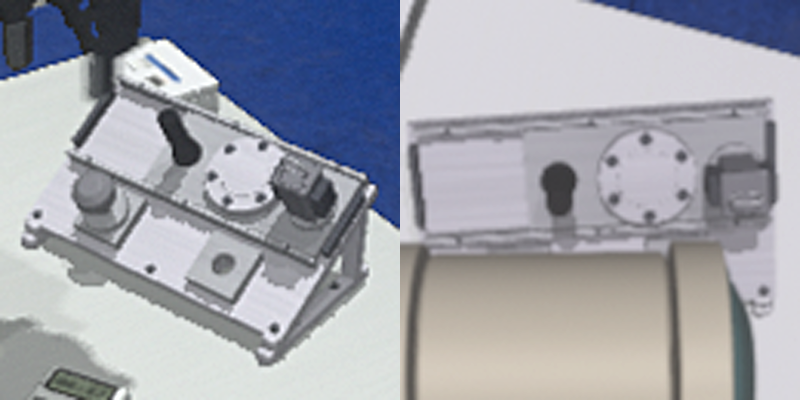

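The lock pin sits square in the work hole at top crop (740,190), with its dark buttons standing out on both sides. The plain pin and slide are in place and the gripper is clear.

```bash
python3 -c "
from bench import r
print(r.close_job())"
```

```text
the job is handed in; nothing more can be done
None
```

I handed the job in at about 12 s with the slide at its stop, the ball-lock pin home through both holes with its buttons out in the last picture, the plain pin in its bush and the gripper clear; the hand-in returned no verdict.

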